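# Serve a roll with the tongs at the beer stand

### The job

A guest at the tasting table has asked for the dark rye roll. Take up the kitchen tongs, pick that roll off the serving board with them, never touching it with the robot's fingers, and hold it out in the tongs about 10 cm above the middle of the guest's white plate, keeping still and not letting go: the program finishes while holding it there. Leave the pale rolls, plate, bottles, jar, glass and mug where they stand.

Things in the scene. Friction and masses are not known exactly. Their poses are not given: they have to be found in the camera images.
- tongs: Sprung steel kitchen tongs, black rubber grips, 114 g, lying on their side: the arms open and close level, a V seen from above. Origin: on the centreline under the middle of the grips, on the underside (32 mm below the upper edge). x points to the tips, y across (the way the arms close), z up. Pivot at x = -115 mm, pull ring to -154, tips to +119. At rest the arms stand open, ready to go over a roll.
- tongs_grip (a point): Point on the tongs' centreline midway between the grips, 16 mm above the underside; axes as the tongs. Each grip is an upright face 29 mm high, bowed outward lengthwise (200 mm radius, x from -28 to 28 mm). Over the outsides here: 65 mm open; 50 mm part squeezed (tongs held, still wide enough for a roll); 38 mm closed on a roll; 21 mm shut. A spring pushes each grip outward, 5 N open to 8 N on a roll.
- tongs_jaw (a point): Point on the tongs' centreline midway between the scalloped tips, 100 mm ahead of tongs_grip, 16 mm above the underside; here the middle of the roll belongs when gripped. Each tip is a shallow upright hollow 38 mm long, 32 mm high, 3 mm thick. Free width between the tips: 103 mm open here (93 mm at the incurved front ends), 75 mm (63 mm at the ends) with the grips part squeezed to 50 mm.
- rye_roll: The dark brown rye roll, round, 50 mm across and 42 mm high, 45 g, cross-cut on top, firm, standing on the board among two pale ones (any of three places 95 mm apart). Origin: centre of its underside, z up.
- rye_roll_mid (a point): Middle of the rye roll, 18 mm above its underside, at its widest height (widest and straight-sided from 12 to 24 mm).
- wheat_roll1: A pale wheat roll of the same shape and size as the rye roll. Origin: centre of its underside.
- wheat_roll2: Another pale wheat roll, the same. Origin: centre of its underside.
- board: Fixed light wooden serving board, 140 mm (x) by 290 mm (y), 18 mm thick, with a short handle at -y. Origin: centre of its underside on the table. The three roll places lie on its top at y = -95, 0 and +95 mm.
- plate: The guest's empty white plate, 170 mm across, 16 mm high, loose on the table. Origin: centre of its underside.
- brown_bottle: Brown beer bottle, 62 mm across, 230 mm high, loose. Origin: centre of its underside.
- green_bottle: Green beer bottle, 62 mm across, 230 mm high, loose. Origin: centre of its underside.
- mustard: Mustard jar with a yellow lid, 58 mm across, 85 mm high, loose. Origin: centre of its underside.
- tasting_glass: Stemmed tasting glass, 74 mm across at its widest, 145 mm high, loose. Origin: centre of its foot.
- mug: Glass beer mug with a handle, 82 mm across without it, 120 mm high, loose. Origin: centre of its underside.
Not all that is in view belongs to the job. What is shaped like the plate but orange, pink or turquoise is not meant.

How it is judged (in metres and radians):
On the way, in this order (a step that is already met when the one before it is completed fails the run):
1. the tongs are gripped and lifted off the table, the roll still on the board (contact force between the fingers and tongs above 2 N and height (world z) of tongs_grip above 0.03 m and distance of rye_roll from where it was at the start of the episode below 0.02 m), for 0.2 s.
2. the rye roll is lifted off the board in the closed tongs (contact force between the fingers and tongs above 2 N and contact force between tongs and rye_roll above 0.4 N and distance between rye_roll_mid and tongs_jaw below 0.03 m and contact force between rye_roll and board below 0.05 N and contact force between rye_roll and plate below 0.05 N and height (world z) of rye_roll_mid above 0.055 m), for 0.2 s.
At the end, for the whole second after the job is handed in: The robot still grips the tongs (over 2 N), the tongs hold the rye roll between their tips (its middle within 30 mm of tongs_jaw, over 0.4 N), nothing else carries it, its middle is within 50 mm sideways of the plate's centre and 80 to 200 mm above the table, and it is still (under 30 mm/s) (contact force between the fingers and tongs above 2 N and contact force between tongs and rye_roll above 0.4 N and distance between rye_roll_mid and tongs_jaw below 0.03 m and contact force between rye_roll and board below 0.05 N and contact force between rye_roll and plate below 0.05 N and horizontal distance between rye_roll_mid and plate below 0.05 m and height (world z) of rye_roll_mid between 0.08 and 0.2 m and linear speed of each of rye_roll, tongs below 0.03 m/s); the arm keeps its last pose, push and grip.
It fails at once if the robot itself touches the rye roll (contact force between any of the fingers, the arm and rye_roll above 0.3 N).
It fails at once if a pale roll is shifted by more than 25 mm (distance of any of wheat_roll1, wheat_roll2 from where it was at the start of the episode above 0.025 m).
It fails at once if the plate, a bottle, the jar, glass or mug is shifted by more than 25 mm or tipped (distance of any of brown_bottle, green_bottle, mustard, tasting_glass, mug, plate from where it was at the start of the episode above 0.025 m or angle between any of brown_bottle, green_bottle, mustard, tasting_glass, mug, plate's own z axis and vertical above 0.25 rad).
It also fails if it takes over 42 s, if anything falls off the work surface, if the arm or the gripper's body presses on something with over 40 N, if the wrist force passes 120 N, or if a joint passes its speed limit or range.

### The arm

A 6-joint arm with a two-finger parallel gripper is mounted at the origin on the work surface. World frame = base frame: x ahead of the robot, y to its left, z up, the work surface at z = 0. Lengths are in mm, angles in rad, forces in N, time in s.
With the tool pointing down it reaches from about 275 to 750 mm from the base axis. Payload 10.2 kg.
Tool frame: the origin (TCP) lies midway between the tips of the shut fingers; the grasp point (between the pads) lies 19 mm behind it; z points along the fingers, y is the direction in which the jaws open and shut (so a half turn about z gives the same grasp; the last joint's range is limited). The gripper opens to 85 mm and grips with 20 to 120 N. Pads are 22 mm wide; open, the fingers measure 114 mm over their backs; the gripper's body (76 mm by 85 mm) begins 54 mm behind the grasp point. The pads swing forward as they close: fully open they stand 13 mm farther back than shut.
Start: joints at [1.105, 0.313, 1.498, -0, 1.331, -0.223], TCP at [126.234, 509.604, 231.294] pointing down, gripper open.
Joint ranges: [-2.94, 2.94], [-0.97, 2.17], [0.19, 2.56], [-1.23, 4.37], [0.02, 3.11], [-2.88, 2.88]. Speed limits (rad/s): [2.39, 2.39, 3.01, 3.14, 3.14, 3.14].

### API

Orientations are given as a unit quaternion [w, x, y, z].
In Python, from rig import sense, optics, ctrl gives the robot as it stands.
- The arm moves only by the tool play_rows, never from a script. Its argument "plan" is a list of rows, each a list of 7 numbers: the shift along the world's x, y, z in mm, then the turn, a rotation vector about the world's x, y, z in rad, then the opening, from -1 (shut) to 1 (fully open), so that 0 is half open. A call has 1 to 5 rows; each row shifts and turns the pose as measured when the row begins; what a row does not reach is not made up. A row lasts 1/12 s, in which the tool goes at most 41.7 mm and 7.16 degrees, less where a joint would pass 70% of its speed; a pose out of reach is approached as far as the arm can. A call is refused whole if a number of a shift passes 41.7 or a number of a turn 0.125, either way. A call with a gripper value outside its range is refused whole. The fingers move at their own pace and stop on an object; "grip_force" is the grip in N (left out, the last holds). Time passes only in rows, so rows that do not move let the fingers close. It gives the time, the measured TCP pose, the force and the opening at its end, in the units of the state.
- sense(): the state, without advancing time (a new reading comes with each control period).
- optics.capture(name): name is "scene" or "top"; returns a dict with "img" (384x512x3 uint8, blue, green, red), "fx", "fy", "cx", "cy" (pixels), "world_to_cam" (4x4, takes a point from world to camera coordinates). Camera axes: x right, y up, looking along -z (the intrinsics and any distortion apply to the point x, -y, -z); pixel columns grow to the right and rows downward; lengths in mm; the calibration is good to about 2 mm. A picture is of the moment at which its call begins. There is no depth.
- ctrl.finish_job(): hands the job in, once; it reports no verdict.
The state is a dict: "time_s": time; "joints": joint angles; "dq": joint speeds; "tau": joint torques, N m; "eef_pos": TCP position; "ee_rot": TCP orientation; "force": force on the tool from outside, world axes, zero at the start; "wrist_torque": the same for the moment, N m; "grip_width": opening from 0.0 (shut) to 1.0 (fully open).
Only numpy, scipy, OpenCV 4.12 (cv2) and the standard library are available. Lean on these libraries where they do the work, as an engineer would, in place of code of your own. Each camera call takes 0.05 s, during which the arm holds its last target. There are 200 camera calls.

## Working session

There is one attempt and no reset: what is moved stays moved. The work goes in short steps, Python scripts to look and compute and a tool call to move; the robot and the scene stay as the last step left them, time stands still between calls to the robot, and variables do not carry over. Pictures are saved under pics/ and viewed, about 8 in all and at most 12, crops included, and the job is handed in when it is done.

Besides the shell and the picture viewer there is one more tool, called as a command line: name --pt "numbers of a row" for each row, then --argument value for the rest. play_rows: Moves the arm, as the interface text tells. Its arguments: {"type":"object","properties":{"plan":{"type":"array"},"grip_force":{"type":"number"}},"required":["plan"]}

```bash
mkdir -p pics; ls
cat > h.py <<'E'
import numpy as np, cv2
from rig import sense, optics, ctrl
def cap(n,f=None):
    c=optics.capture(n)
    if f: cv2.imwrite('pics/'+f,c['img'])
    return c
def ray(c,u,v,z):
    W=np.array(c['world_to_cam']);R=W[:3,:3];t=W[:3,3]
    o=-R.T@t
    d=R.T@np.array([(u-c['cx'])/c['fx'],-(v-c['cy'])/c['fy'],-1])
    return o+d*(z-o[2])/d[2]
def proj(c,p):
    W=np.array(c['world_to_cam']);q=W[:3,:3]@np.array(p,float)+W[:3,3]
    return c['cx']+c['fx']*q[0]/-q[2], c['cy']-c['fy']*q[1]/-q[2]
E
python3 - <<'E'
from h import *
a=cap('top','top0.png');b=cap('scene','scene0.png')
print({k:v for k,v in a.items() if k!='img'}); print({k:v for k,v in b.items() if k!='img'}); print(sense())
E
```

```text
pics
{'fx': 443.97644704969696, 'fy': 443.97644704969696, 'cx': 252.06458891839756, 'cy': 191.11581158812953, 'world_to_cam': array([[-3.82621107e-03, -9.99798953e-01,  1.96828275e-02,
         1.12822702e+02],
       [ 9.85591129e-01, -4.41922521e-04,  1.69144703e-01,
        -5.31162119e+02],
       [-1.69101999e-01,  2.00464035e-02,  9.85394670e-01,
        -1.56205042e+03],
       [ 0.00000000e+00,  0.00000000e+00,  0.00000000e+00,
         1.00000000e+00]])}
{'fx': 365.7622664129548, 'fy': 365.7622664129548, 'cx': 259.7516329915362, 'cy': 199.19223833840485, 'world_to_cam': array([[ 5.27042387e-01,  8.49757028e-01,  1.18032053e-02,
        -3.72889891e+02],
       [-5.29595007e-01,  3.17543650e-01,  7.86571776e-01,
         1.91288136e+02],
       [ 6.64646862e-01, -4.20807585e-01,  6.17386043e-01,
        -1.57631146e+03],
       [ 0.00000000e+00,  0.00000000e+00,  0.00000000e+00,
         1.00000000e+00]])}
{'time_s': 0.1, 'joints': array([ 1.10461417e+00,  3.13404089e-01,  1.49834670e+00,  5.97705018e-06,
        1.33101973e+00, -2.23415530e-01]), 'dq': array([-0.00028653, -0.002593  , -0.00294008,  0.00102058,  0.00104721,
        0.00084223]), 'tau': array([ 1.52621327e-03, -4.12896109e+01, -2.60142392e+01, -3.13174969e-04,
        3.11172043e-03,  1.76431251e-05]), 'eef_pos': array([126.11708849, 509.39122683, 230.79259308]), 'ee_rot': array([-2.01796883e-04,  1.21086142e-01,  9.92641828e-01, -5.53293297e-04]), 'force': array([-0.43854858, -0.13681032, -0.15434845]), 'wrist_torque': array([-0.03463468, -0.02644068,  0.01611535]), 'grip_width': 0.996635523075788}
```

View pics/top0.png

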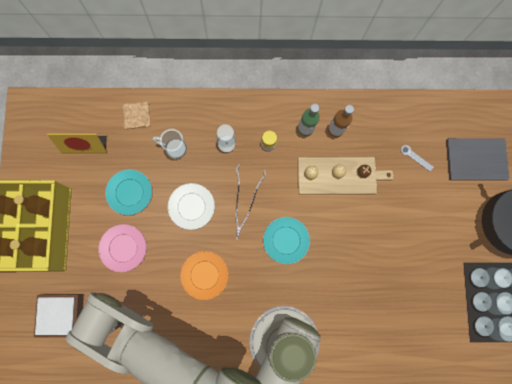

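View pics/scene0.png

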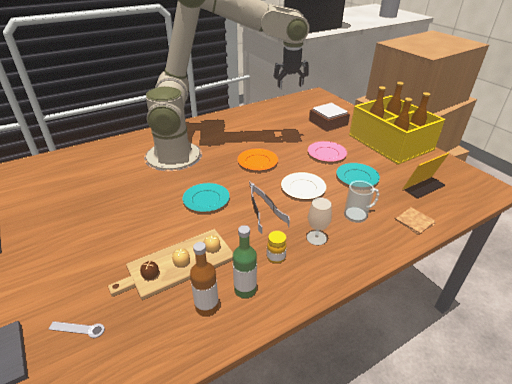

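Run:
```python
from h import *
c=cap('top');im=c['img'];hsv=cv2.cvtColor(im,cv2.COLOR_BGR2HSV)
def blobs(m,z,lab,mn=30):
    n,l,s,ce=cv2.connectedComponentsWithStats(m.astype(np.uint8))
    for i in range(1,n):
        if s[i,4]>=mn:
            x,y,w,h,a=s[i]; print(lab,ce[i].round(1),s[i],ray(c,x+w/2-.5,y+h/2-.5,z).round(1))
H,S,V=[hsv[...,i].astype(int) for i in range(3)]
roi=np.zeros(im.shape[:2],bool);roi[150:235,160:220]=1
blobs((S<40)&(V>170)&roi,12,'plate',200)
print('board corners');
roi[:]=0;roi[150:200,290:400]=1
m=(roi&(V<120)&(S>80)); blobs(m,36,'rye',10)
m=roi&(V>185); blobs(m,18,'board',200)
roi[:]=0;roi[125:155,255:285]=1
blobs(roi&(S>180)&(H>20)&(H<35),85,'lid',20)
t=cv2.resize(im[155:245,215:285],None,fx=8,fy=6.6,interpolation=cv2.INTER_CUBIC)
t=cv2.resize(im[155:245,215:285],None,fx=6.5,fy=6.5,interpolation=cv2.INTER_CUBIC)
b=cv2.resize(im[95:200,285:385],None,fx=3.3,fy=5.571,interpolation=cv2.INTER_CUBIC)
b=cv2.resize(im[95:200,290:385],None,fx=3.5,fy=3.5,interpolation=cv2.INTER_CUBIC)
o=np.zeros((585,800,3),np.uint8);o[:t.shape[0],:t.shape[1]]=t;o[:b.shape[0],460:460+b.shape[1]]=b
cv2.imwrite('pics/crop.png',o)
for n,p in dict(brown=(341,132),green=(308,131),glass=(227,146),mug=(175,152)).items(): print(n,ray(c,*p,0).round())
```

```text
plate [190.7 206. ] [ 168  183   47   47 1719] [481.7 334.8  12. ]
board corners
rye [362.7 171.5] [357 165  14  13 106] [ 607.8 -299.3   36. ]
board [338.2 175.3] [ 299  157   95   37 2508] [ 596.5 -238.2   18. ]
brown [ 768. -230.    0.]
green [ 772. -104.    0.]
glass [712. 205.   0.]
mug [688. 400.   0.]
```

View pics/crop.png

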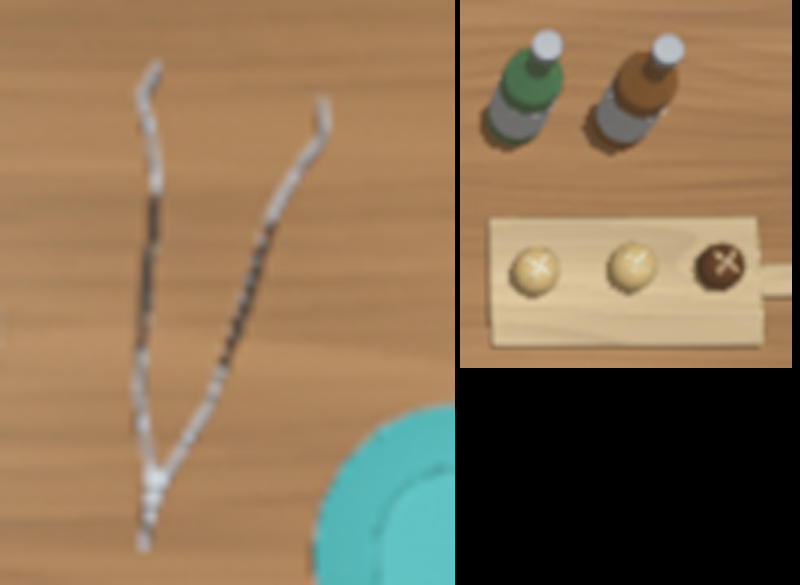

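Run:
```python
from h import *
c=cap('top')
P=lambda x,y,z:ray(c,(x+.5)/6.5-.5+215,(y+.5)/6.5-.5+155,z)
Q=lambda x,y,z:ray(c,(x-460+.5)/3.5-.5+290,(y+.5)/3.5-.5+95,z)
D=dict(ring=P(143,548,16),piv=P(154,480,28),tl=P(158,65,30),tr=P(322,100,30),gl0=P(153,193,28),gl1=P(143,345,28),gr0=P(270,222,28),gr1=P(223,370,28))
for k,v in D.items(): print(k,v.round(1))
ax=(D['tl']+D['tr'])/2-D['piv'];print('axis',ax,np.linalg.norm(ax[:2]),np.arctan2(ax[1],ax[0]))
g=sum(D[k] for k in ['gl0','gl1','gr0','gr1'])/4;d=g-D['piv'];print('grip',g,np.linalg.norm(d[:2]),np.arctan2(d[1],d[0]))
gl=(D['gl0']+D['gl1'])/2-(D['gr0']+D['gr1'])/2;print('gw',np.linalg.norm(gl),np.arctan2(-gl[0],gl[1]))
for x,y in [(720,267),(633,266),(536,271)]: print('roll',Q(x,y,38).round(1))
for x,y in [(490,218),(757,218),(763,345),(493,346)]: print('bd',Q(x,y,18).round(1))
for x,y in [(668,50),(546,45)]: print('bottle top',Q(x,y,230).round(1))
b=cap('scene');print([np.round(proj(b,p)) for p in [(608,-299,36),g,D['tl'],D['tr'],D['piv'],(482,335,12)]])
```

```text
ring [361.2 167.7  16. ]
piv [397.9 161.6  28. ]
tl [633.1 159.6  30. ]
tr [612.8  66.7  30. ]
gl0 [559.6 162.3  28. ]
gl1 [473.3 167.8  28. ]
gr0 [543.   96.5  28. ]
gr1 [459.2 123.2  28. ]
axis [225.05869309 -48.39867287   2.        ] 230.2039245334482 -0.21182310494991574
grip [508.78805536 137.45304109  28.        ] 113.46842344251876 -0.21402459431849027
gw 57.33692547378734 -0.2712604208754098
roll [ 607.6 -300.4   38. ]
roll [ 608.7 -208.6   38. ]
roll [ 603.2 -106.3   38. ]
bd [665.4 -61.7  18. ]
bd [ 665.7 -348.3   18. ]
bd [ 527.8 -347.7   18. ]
bd [526.9 -61.9  18. ]
bottle top [ 775.6 -207.   230. ]
bottle top [780.2 -91.3 230. ]
[array([150., 270.]), array([263., 203.]), array([289., 220.]), array([262., 227.]), array([253., 185.]), array([303., 186.])]
```

play_rows --pt "28 -28 0 0 0 0.01 1" --pt "28 -28 0 0 0 0.01 1" --pt "28 -28 0 0 0 0.01 1" --pt "28 -28 0 0 0 0 1" --pt "28 -28 0 0 0 0 1" --grip_force 20

```text
time_s: 0.67
eef_pos: [265.1, 367.3, 230.0]
ee_rot: [-0.001, 0.099, 0.995, -0.0]
force: [1.2, 0.8, -0.0]
grip_width: 0.998
```

play_rows --pt "28 -28 0 0 0 0 1" --pt "28 -28 0 0 0 0 1" --pt "28 -28 0 0 0 0 1" --pt "28 -28 0 0 0 0 1" --pt "28 -28 0 0 0 0 1"

```text
time_s: 1.08
eef_pos: [409.9, 218.8, 230.6]
ee_rot: [-0.0, 0.099, 0.995, 0.0]
force: [1.2, 0.4, -0.2]
grip_width: 0.997
```

play_rows --pt "28 -23 0 0 0 -0.014 1" --pt "28 -23 0 0 0 0 1" --pt "25 -20 -20 0 0 0 1" --pt "15 -12 -30 0 0 0 1" --pt "0 0 -30 0 0 0 1"

```text
time_s: 1.5
eef_pos: [517.0, 129.8, 153.8]
ee_rot: [0.007, 0.11, 0.994, 0.001]
force: [-0.6, 0.7, -0.7]
grip_width: 1.0
```

Run:
```python
from h import *
c=cap('top');b=cap('scene');s=sense();print(s['eef_pos'],s['ee_rot'])
e=s['eef_pos'];print(proj(c,e),proj(b,e))
t=cv2.resize(c['img'][155:245,215:285],None,fx=5.6,fy=5.6,interpolation=cv2.INTER_CUBIC)
d=cv2.resize(b['img'][130:240,215:315],None,fx=4,fy=4,interpolation=cv2.INTER_CUBIC)
o=np.zeros((504,800,3),np.uint8);o[:t.shape[0],:t.shape[1]]=t;o[:d.shape[0],395:795]=d
cv2.imwrite('pics/c2.png',o)
```

```text
[512.52212333 131.54339817 150.50811759] [1.61052746e-03 1.09410538e-01 9.93995184e-01 5.61100171e-04]
(np.float64(246.8199955691209), np.float64(191.30117838233994)) (np.float64(263.0448716070175), np.float64(174.76474250572966))
```

View pics/c2.png

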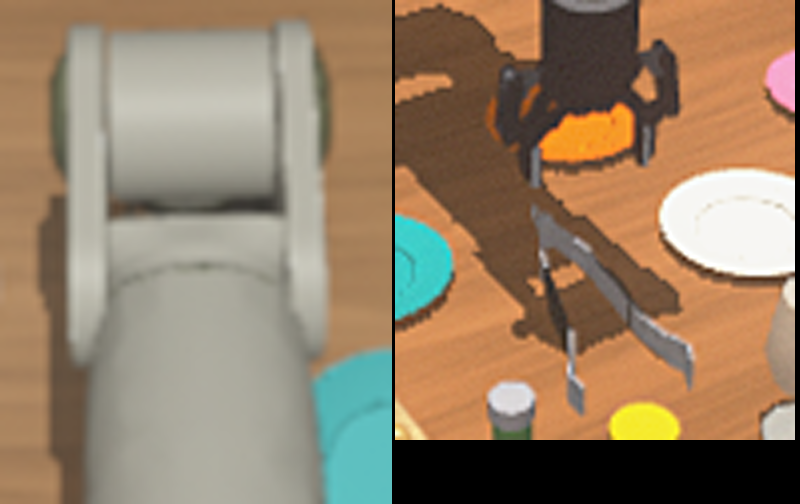

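play_rows --pt "-2 5 -35 0 0 0 1" --pt "0 0 -35 0 0 0 1" --pt "0 0 -25 0 0 0 1" --pt "0 0 -5 0 0 0 1" --pt "0 0 0 0 0 0 1"

```text
time_s: 2.02
eef_pos: [512.1, 139.5, 55.4]
ee_rot: [0.006, 0.108, 0.994, 0.001]
force: [0.7, -0.7, 1.3]
grip_width: 0.998
```

play_rows --pt "0 -1 -25 0 0 0 1" --pt "0 -1 -12 0 0 0 1" --pt "0 0 -8 0 0 0 1" --pt "0 0 -5 0 0 0 1" --pt "0 0 0 0 0 0 1"

```text
time_s: 2.43
eef_pos: [517.0, 139.3, 13.0]
ee_rot: [0.012, 0.106, 0.994, 0.003]
force: [-0.3, -0.3, -1.0]
grip_width: 1.0
```

Run:
```python
from h import *
b=cap('scene');s=sense();print(s['eef_pos'],s['force'])
d=cv2.resize(b['img'][150:240,225:315],None,fx=6,fy=6,interpolation=cv2.INTER_CUBIC)
cv2.imwrite('pics/c3.png',d)
```

```text
[517.24122624 139.29423287  13.46176671] [ 0.72720379 -0.08144601  0.12281095]
```

View pics/c3.png

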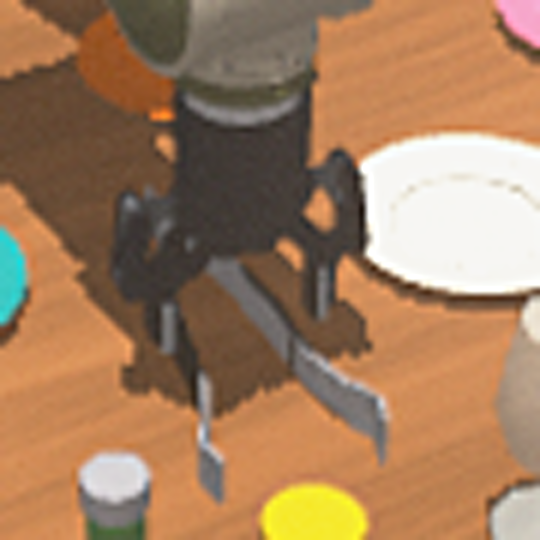

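play_rows --pt "-3 -3 0 0 0.022 0 1" --pt "-3 0 -6 0 0.004 0 1" --pt "-1 0 -5 0 0.003 0 1" --pt "0 0 -1 0 0.002 0 1" --pt "0 0 0 0 0 0 1"

```text
time_s: 2.9
eef_pos: [511.7, 136.7, 3.7]
ee_rot: [-0.0, 0.106, 0.994, 0.001]
force: [0.5, -1.5, -0.1]
grip_width: 0.999
```

play_rows --pt "0 0 -2 0 0 0 0.5" --pt "0 0 -1 0 0 0 0.4" --pt "0 0 0 0 0 0 0.3" --pt "0 0 0 0 0 0 0.2" --pt "0 0 0 0 0 0 0.2"

```text
time_s: 3.32
eef_pos: [514.1, 137.1, 4.5]
ee_rot: [0.003, 0.106, 0.994, 0.002]
force: [0.6, 0.8, -1.1]
grip_width: 0.599
```

Run:
```python
from h import *
b=cap('scene');s=sense();print(s['eef_pos'],s['ee_rot'],s['force'],s['grip_width'])
d=cv2.resize(b['img'][150:240,225:315],None,fx=6,fy=6,interpolation=cv2.INTER_CUBIC)
cv2.imwrite('pics/c4.png',d)
```

```text
[514.16669248 137.11405476   4.43854803] [0.00314066 0.1058325  0.99437761 0.00167099] [ 0.32525622  1.24343464 -0.78926813] 0.6009471699694307
```

View pics/c4.png

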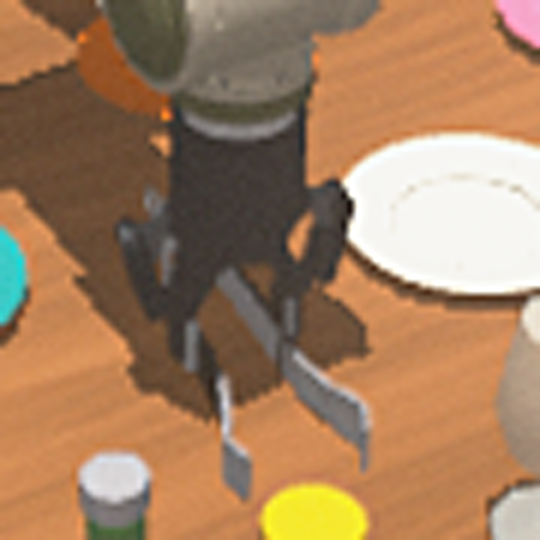

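play_rows --pt "-2 0 0 0 0.006 0 0.75" --pt "-2 0 -5 0 0.002 0 0.75" --pt "0 0 -3 0 0 0 0.75" --pt "0 0 -1 0 0 0 0.75" --pt "0 0 0 0 0 0 0.75"

```text
time_s: 3.78
eef_pos: [509.0, 137.1, -6.6]
ee_rot: [-0.002, 0.106, 0.994, 0.001]
force: [0.6, -0.4, -0.2]
grip_width: 0.88
```

play_rows --pt "2 0 5 0 0 0 0.75" --pt "0 0 1 0 0 0 0.6" --pt "0 0 0 0 0 0 0.4" --pt "0 0 0 0 0 0 0.2" --pt "0 0 0 0 0 0 0.2"

```text
time_s: 4.2
eef_pos: [513.1, 137.1, 3.2]
ee_rot: [-0.0, 0.106, 0.994, 0.001]
force: [-0.6, 0.5, -1.1]
grip_width: 0.604
```

play_rows --pt "-1 0 0 0 0 0 0.7" --pt "0 0 -4 0 0 0 0.7" --pt "0 0 0 0 0 0 0.7" --pt "0 0 0 0 0 0 0.5" --pt "0 0 0 0 0 0 0.2"

```text
time_s: 4.62
eef_pos: [513.3, 137.1, 1.0]
ee_rot: [0.002, 0.105, 0.994, 0.001]
force: [-7.0, -0.7, 27.8]
grip_width: 0.677
```

play_rows --pt "0 0 0 0 0 0 0.2" --pt "0 0 0 0 0 0 0.14"

```text
time_s: 4.78
eef_pos: [514.6, 137.2, 3.2]
ee_rot: [0.003, 0.105, 0.994, 0.001]
force: [-0.9, 0.5, 0.1]
grip_width: 0.569
```

play_rows --pt "0 0 5 0 0.004 0 0.15" --pt "0 0 15 0 0 0 0.15" --pt "0 0 20 0 0 0 0.15" --pt "0 0 20 0 0 0 0.15" --pt "0 0 10 0 0 0 0.15"

```text
time_s: 5.2
eef_pos: [511.8, 137.0, 72.9]
ee_rot: [-0.004, 0.105, 0.994, 0.001]
force: [0.9, -0.1, -1.8]
grip_width: 0.576
```

Run:
```python
from h import *
b=cap('scene');s=sense();print(s['eef_pos'],s['ee_rot'],s['force'],s['grip_width'])
d=cv2.resize(b['img'][130:240,225:315],None,fx=5,fy=5,interpolation=cv2.INTER_CUBIC)
cv2.imwrite('pics/c5.png',d)
```

```text
[512.4446286  137.09692925  74.01347061] [-2.48343510e-03  1.05272733e-01  9.94439987e-01  7.72163915e-04] [ 1.48911638 -0.46568701 -0.01571825] 0.5732132658284457
```

View pics/c5.png

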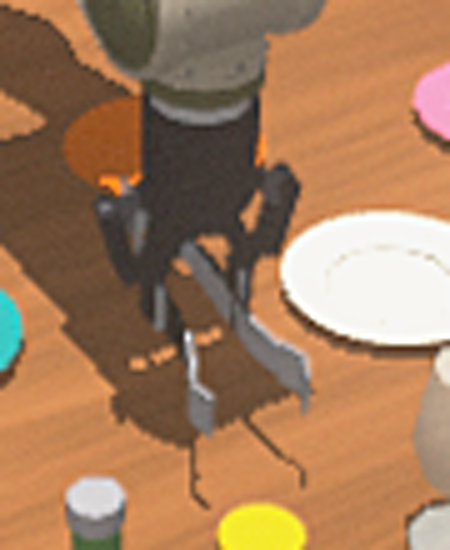

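play_rows --pt "0 -25 20 0 0 0 0.15" --pt "0 -35 15 0 0 0 0.15" --pt "0 -35 5 0 0 0 0.15" --pt "0 -35 0 0 0 0 0.15" --pt "0 -35 0 0 0 0 0.15"

```text
time_s: 5.67
eef_pos: [510.1, -28.1, 113.2]
ee_rot: [-0.004, 0.1, 0.995, 0.001]
force: [0.9, -0.3, -1.3]
grip_width: 0.573
```

play_rows --pt "0 -35 0 0 0 0 0.15" --pt "0 -35 0 0 0 0 0.15" --pt "0 -30 0 0 0 0 0.15" --pt "0 -25 0 0 0 0 0.15" --pt "0 -20 0 0 0 0 0.15"

```text
time_s: 6.08
eef_pos: [507.2, -182.6, 109.1]
ee_rot: [-0.007, 0.102, 0.995, 0.002]
force: [0.6, 0.6, -1.3]
grip_width: 0.573
```

play_rows --pt "0 -30 0 0 -0.012 0 0.15" --pt "0 -30 0 0 0 0 0.15" --pt "0 -20 0 0 0 0 0.15" --pt "0 -12 0 0 0 0 0.15" --pt "0 -4 0 0 0 0 0.15"

```text
time_s: 6.5
eef_pos: [504.5, -285.8, 103.7]
ee_rot: [-0.003, 0.104, 0.995, 0.004]
force: [0.1, 0.4, -0.7]
grip_width: 0.578
```

play_rows --pt "0 0 0 0 0 0 0.15" --pt "0 0 0 0 0 0 0.15"

```text
time_s: 6.67
eef_pos: [504.1, -285.2, 102.3]
ee_rot: [-0.004, 0.104, 0.995, 0.005]
force: [0.2, 1.0, -1.1]
grip_width: 0.58
```

Run:
```python
from h import *
s=sense();print(s['eef_pos'],s['ee_rot'],s['force'],s['grip_width'])
c=cap('top');b=cap('scene')
t=cv2.resize(c['img'][145:215,310:390],None,fx=5,fy=5,interpolation=cv2.INTER_CUBIC)
d=cv2.resize(b['img'][190:300,100:200],None,fx=4,fy=4,interpolation=cv2.INTER_CUBIC)
o=np.zeros((440,800,3),np.uint8);o[:350,:400]=t;o[:440,400:800]=d
cv2.imwrite('pics/c6.png',o)
```

```text
[ 504.12402699 -285.18440669  102.3402848 ] [-0.00432303  0.10414029  0.99453928  0.00526524] [ 0.18428737  0.95559881 -1.09084792] 0.5804544136338051
```

View pics/c6.png

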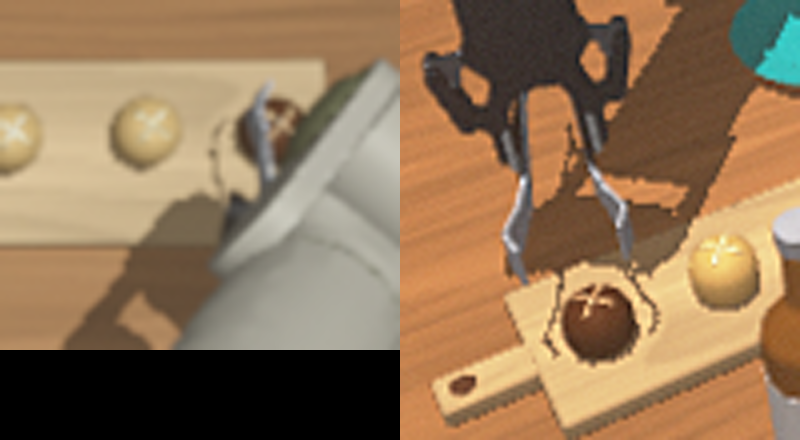

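Run:
```python
from h import *
b=cap('scene');c=cap('top')
A=ray(b,131,260.7,99);B=ray(b,157.4,255.6,99);print(A,B,(A+B)/2,np.linalg.norm(A-B))
# bend tops
T=ray(c,310+262/5-.4,145+84/5-.4,128);print('top left tip end',T)
e=np.array([504.1,-285.2]);print('expected tip',e+119*np.array([np.cos(.209),-np.sin(.209)]))
# roll from scene: dark blob
im=b['img'];h=cv2.cvtColor(im,cv2.COLOR_BGR2HSV)
m=(h[...,2]<110).astype(np.uint8);m[:260]=0;m[285:]=0;m[:,:138]=0;m[:,165:]=0
n,l,s,ce=cv2.connectedComponentsWithStats(m);print(s[1:],ce[1:])
print(ray(b,100+200/4-.4,190+322/4-.4,38))
```

```text
[ 610.34217034 -341.24050061   99.        ] [ 628.71495862 -275.65688489   99.        ] [ 619.52856448 -308.44869275   99.        ] 68.10851636367536
top left tip end [ 621.86084342 -270.02653105  128.        ]
expected tip [ 620.51042738 -309.89033002]
[[146 262   2   1   2]
 [141 262  19  19 192]
 [164 268   1   2   2]] [[146.5        262.        ]
 [150.08333333 272.140625  ]
 [164.         268.5       ]]
[ 610.19060507 -301.76419049   38.        ]
```

play_rows --pt "6 4 -10 -0.011 -0.007 0 0.15" --pt "0 1 -15 0 0 0 0.15" --pt "0 0 -10 0 0 0 0.15" --pt "0 0 0 0 0 0 0.15" --pt "0 0 0 0 0 0 0.15"

```text
time_s: 7.28
eef_pos: [511.9, -277.4, 68.2]
ee_rot: [0.001, 0.102, 0.995, -0.001]
force: [-0.3, 0.5, -0.1]
grip_width: 0.576
```

play_rows --pt "-2 -3 -4 0 0 0 0.15" --pt "0 0 -12 0 0 0 0.15" --pt "0 0 -8 0 0 0 0.15" --pt "0 0 0 0 0 0 0.15" --pt "0 0 0 0 0 0 0.15"

```text
time_s: 7.7
eef_pos: [509.9, -281.3, 43.2]
ee_rot: [0.002, 0.102, 0.995, -0.002]
force: [-0.2, -0.2, -1.0]
grip_width: 0.576
```

play_rows --pt "0 0 -6 0 0 0 0.15" --pt "0 0 -6 0 0 0 0.15" --pt "0 0 -4 0 0 0 0.15" --pt "0 0 0 0 0 0 0.15" --pt "0 0 0 0 0 0 0.15"

```text
time_s: 8.12
eef_pos: [510.0, -281.4, 25.6]
ee_rot: [0.002, 0.102, 0.995, -0.002]
force: [-0.3, -0.4, -0.4]
grip_width: 0.575
```

Run:
```python
from h import *
s=sense();print(s['eef_pos'],s['ee_rot'],s['force'],s['grip_width'])
b=cap('scene')
d=cv2.resize(b['img'][200:300,100:200],None,fx=6,fy=6,interpolation=cv2.INTER_CUBIC)
cv2.imwrite('pics/c7.png',d)
```

```text
[ 510.0002689  -281.40448597   25.59525932] [ 0.00229624  0.10207302  0.99477293 -0.00162534] [-0.30480979 -0.37258446 -0.35382309] 0.5747818705298233
```

View pics/c7.png

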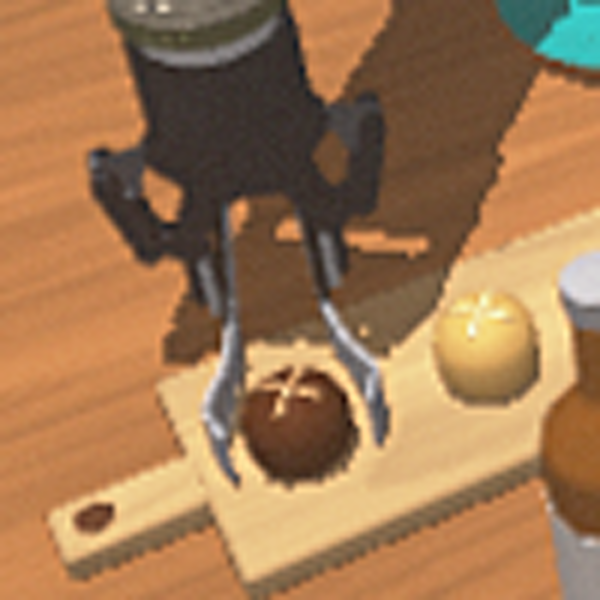

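play_rows --pt "0 0 0 0 0 0 0.05" --pt "0 0 0 0 0 0 -0.05" --pt "0 0 0 0 0 0 -0.15" --pt "0 0 0 0 0 0 -0.3" --pt "0 0 0 0 0 0 -0.5" --grip_force 30

```text
time_s: 8.58
eef_pos: [510.2, -281.5, 26.4]
ee_rot: [0.003, 0.102, 0.995, -0.002]
force: [0.2, 0.4, -1.8]
grip_width: 0.45
```

play_rows --pt "0 0 0 0 0 0 -0.5" --pt "0 0 0 0 0 0 -0.5" --pt "0 0 0 0 0 0 -0.5"

```text
time_s: 8.83
eef_pos: [510.2, -281.5, 26.4]
ee_rot: [0.003, 0.102, 0.995, -0.002]
force: [-1.4, 0.1, -1.2]
grip_width: 0.452
```

play_rows --pt "0 0 4 0 0 0 -0.5" --pt "0 0 8 0 0 0 -0.5" --pt "0 0 12 0 0 0 -0.5" --pt "0 0 15 0 0 0 -0.5" --pt "0 0 15 0 0 0 -0.5"

```text
time_s: 9.25
eef_pos: [508.8, -280.3, 81.3]
ee_rot: [0.0, 0.102, 0.995, -0.0]
force: [-0.7, 0.2, -2.1]
grip_width: 0.448
```

play_rows --pt "0 0 15 0 0 0 -0.5" --pt "0 0 10 0 0 0 -0.5" --pt "0 0 6 0 0 0 -0.5" --pt "0 0 0 0 0 0 -0.5" --pt "0 0 0 0 0 0 -0.5"

```text
time_s: 9.67
eef_pos: [509.8, -281.2, 119.3]
ee_rot: [0.003, 0.102, 0.995, -0.002]
force: [-0.2, 0.7, -2.2]
grip_width: 0.451
```

Run:
```python
from h import *
s=sense();print(s['eef_pos'],s['ee_rot'],s['force'],s['grip_width'])
b=cap('scene')
d=cv2.resize(b['img'][170:300,100:200],None,fx=4,fy=4,interpolation=cv2.INTER_CUBIC)
cv2.imwrite('pics/c8.png',d)
```

```text
[ 509.817024   -281.15135392  119.25984277] [ 0.00309932  0.10194596  0.99478259 -0.00224022] [-0.15416082  0.71746065 -2.2382822 ] 0.45106900956462814
```

View pics/c8.png

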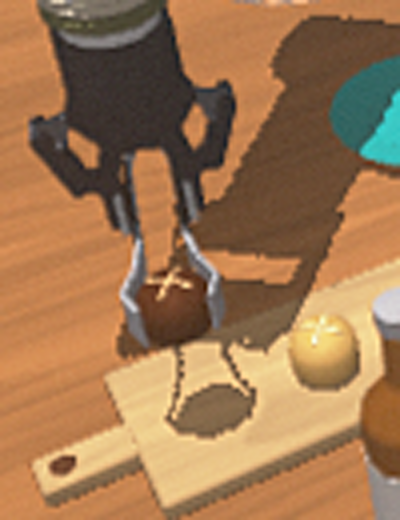

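play_rows --pt "-3 12 0 0 0 0 -0.5" --pt "-5 22 0 0 0 0 -0.5" --pt "-6 28 0 0 0 0 -0.5" --pt "-6 28 0 0 0 0 -0.5" --pt "-6 28 0 0 0 0 -0.5"

```text
time_s: 10.13
eef_pos: [481.4, -163.1, 114.6]
ee_rot: [0.001, 0.105, 0.994, -0.001]
force: [0.2, 0.8, -1.6]
grip_width: 0.452
```

play_rows --pt "-6 28 0 0 0 0 -0.5" --pt "-6 28 0 0 0 0 -0.5" --pt "-6 28 0 0 0 0 -0.5" --pt "-6 28 0 0 0 0 -0.5" --pt "-6 28 0 0 0 0 -0.5"

```text
time_s: 10.55
eef_pos: [446.8, -16.1, 110.9]
ee_rot: [-0.003, 0.106, 0.994, -0.0]
force: [0.5, -0.1, -1.9]
grip_width: 0.45
```

play_rows --pt "-6 28 0 0 0 0 -0.5" --pt "-6 28 0 0 0 0 -0.5" --pt "-6 28 0 0 0 0 -0.5" --pt "-6 28 0 0 0 0 -0.5" --pt "-6 28 0 0 0 0 -0.5"

```text
time_s: 10.97
eef_pos: [412.2, 130.6, 108.0]
ee_rot: [-0.006, 0.107, 0.994, -0.0]
force: [1.6, 0.4, -0.8]
grip_width: 0.449
```

Remaining to about (384, 355): dx −28, dy +224, with a little lift.

play_rows --pt "-4 29 2 0 -0.01 0 -0.5" --pt "-4 29 2 0 0 0 -0.5" --pt "-4 29 2 0 0 0 -0.5" --pt "-4 29 2 0 0 0 -0.5" --pt "-4 29 2 0 0 0 -0.5"

```text
time_s: 11.38
eef_pos: [387.3, 282.3, 114.9]
ee_rot: [-0.004, 0.107, 0.994, -0.001]
force: [0.4, -0.2, -1.4]
grip_width: 0.45
```

play_rows --pt "-3 26 1 0 0 0 -0.5" --pt "-2 20 1 0 0 0 -0.5" --pt "0 14 1 0 0 0 -0.5" --pt "0 8 0 0 0 0 -0.5" --pt "0 0 0 0 0 0 -0.5"

```text
time_s: 11.8
eef_pos: [378.3, 357.9, 114.7]
ee_rot: [-0.006, 0.104, 0.995, -0.002]
force: [0.5, 0.4, -0.6]
grip_width: 0.451
```

play_rows --pt "0 0 0 0 0 0 -0.5" --pt "0 0 0 0 0 0 -0.5" --pt "0 0 0 0 0 0 -0.5" --pt "0 0 0 0 0 0 -0.5"

```text
time_s: 12.13
eef_pos: [378.2, 355.2, 113.3]
ee_rot: [-0.008, 0.105, 0.994, -0.003]
force: [1.2, 0.8, -1.6]
grip_width: 0.449
```

Run:
```python
from h import *
s=sense();print(s['eef_pos'],s['ee_rot'],s['force'],s['grip_width'],abs(s['dq']).max())
b=cap('scene');c=cap('top')
t=cv2.resize(c['img'][150:250,150:250],None,fx=4,fy=4,interpolation=cv2.INTER_CUBIC)
d=cv2.resize(b['img'][110:230,240:340],None,fx=4,fy=4,interpolation=cv2.INTER_CUBIC)
o=np.zeros((480,800,3),np.uint8);o[:400,:400]=t;o[:,400:]=d
cv2.imwrite('pics/c9.png',o)
```

```text
[378.21284007 355.22791718 113.28780822] [-0.00751365  0.10503157  0.99443604 -0.00297952] [ 1.15193282  0.82650732 -1.55814978] 0.4491703606440342 0.014551001886306071
```

View pics/c9.png

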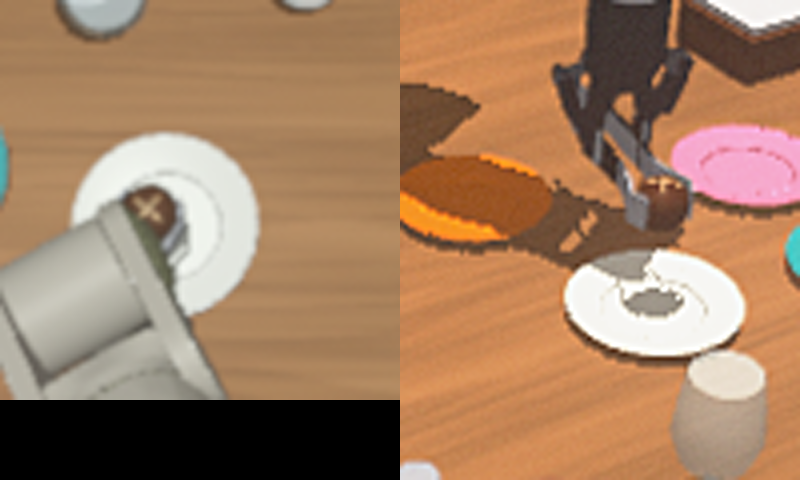

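Run:
```python
from h import *
b=cap('scene');c=cap('top')
for z in (110,125,140): print(z,ray(c,186.6,201.8,z).round(),ray(b,305.3,160.4,z).round())
for i in range(2):
  s=sense();print(s['eef_pos'],abs(s['dq']).max(),s['time_s'])
```

```text
110 [483. 339. 110.] [463. 347. 110.]
125 [481. 337. 125.] [482. 332. 125.]
140 [478. 335. 140.] [500. 316. 140.]
[378.20219185 355.68611125 113.43758411] 0.005300647434476708 12.3333
[378.20219185 355.68611125 113.43758411] 0.005300647434476708 12.3333
```

Both views put the roll at about (481, 335, 125), right over the plate centre at (482, 335), and the arm is still. Handing in.

```bash
python3 -c "
from h import *
print(ctrl.finish_job()); s=sense(); print(s['time_s'],s['grip_width'],s['eef_pos'])"
```

```text
the job is handed in; nothing more can be done
None
the job is handed in; nothing more can be done
```

The robot picked the dark rye roll off the board with the tongs. I handed the job in with the roll held still over the white plate, about 12 s into the 42 s allowed. No verdict came back, and the state could not be read again after handing in.

**Last checks:**
- **Position:** the two camera views together put the roll's middle at about (481, 335, 125) mm. The plate's centre was measured at (482, 335) mm, so the roll is 125 mm above the table and roughly 110 mm above the plate.
- **Grip:** the gripper opening was 0.45, about 38 mm, which matches the tongs closed on a roll.
- **Stillness:** the largest joint speed before handing in was about 0.005 rad/s.
- **Other objects:** the last pictures showed nothing visibly disturbed. I did not measure the pale rolls, bottles, jar, glass or mug again.

**What went less well:**
- The fingertips touched the table once while gripping the tongs, with a wrist force of about 28 N, and I carried on from there. This meant the tongs are held a few mm above the middle of their grips.
- I viewed 10 pictures instead of the planned 8, within the limit of 12.

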